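Warm the draining cup

TASK

Warm the square cup that drains mouth-down on the wooden board: stand it mouth-up in the middle of the warmer's round plate, and turn the warmer's dial until its pointer nose points at the little metal preset tab on the rim of the scale. Do not shift the preset tab, and leave the spice jar, pepper mill, garlic and salt bottle standing where they are.

Things in the scene. Friction and masses are not known exactly. Their poses are not given: they have to be found in the camera images.
- cup: white square stoneware cup, 60 x 60 mm across flat sides, 78 mm tall, straight 4 mm walls, 0.15 to 0.3 kg. Origin at the centre of its bottom's outside; z points from bottom to mouth, x and y are square to the side faces. Starts mouth-down (z down) on the board. To turn it over from above, lay it on a side face (it lies stably, 60 mm high) and take it again
- cup_center (a point): centre of the cup, on its axis halfway (39 mm) between bottom and mouth
- board: fixed wooden chopping board, 300 x 210 mm, 21 mm thick, long side along its own y, pointing away from the robot. Origin at the centre of its underside. The cup stands near its middle, spice jar and pepper mill at its two ends, either way round. Room for the wrist: wall cabinets hang 0.35 m and more above the worktop, their fronts at x = 0.70 and on the right at y = -0.62
- warmer: fixed cup warmer, a black box 136 mm (its x) x 270 mm (its y) x 40 mm high with a round steel plate on its left half and a dial on its right half, seen from the robot. Origin at the centre of its underside, x points away from the robot, y from the dial to the plate
- plate (a point): centre of the top of the warmer's round steel plate (116 mm diameter, top 46 mm above the worktop)
- dial_grip (a point): on the dial's upright turning axis at grip height, 74 mm above the worktop. Metal bar knob: bar 56 mm long, 15 mm thick (9 mm at the pointer nose), sides upright, top 81 mm above the worktop, on a 66 mm round skirt whose top is at 47.5 mm. Site's x axis points along the bar to the nose, y across it, z up
- dial_nose (a point): tip of the pointer nose, 29 mm from the turning axis along the bar; the narrow end of the bar with a dark line on top
- dial (a joint): angle of the dial, rad: 0 is the stop (nose towards the robot and 30 degrees to the left, seen along the warmer's x), grows clockwise seen from above to 5.24; 30 degrees from one scale mark to the next. Stays where it is left; light friction, 0.05 N m
- tab_tip (a point): top of the preset tab, a small metal rider (16 mm long outward, 14 mm wide, 8.5 mm high) on the rim of the scale, its middle 56 mm from the dial's turning axis; point's x axis points outward from the dial's axis. Stiff: stays unless pushed
- tab (a joint): angle of the preset tab on the same scale as the dial, rad: when both joints read the same the nose points at the tab
- spice_jar: bystander: loose spice jar, 45 mm diameter, 106 mm tall, origin at the centre of its underside
- pepper_mill: bystander: loose wooden pepper mill, 58 mm diameter, 170 mm tall, origin at the centre of its underside
- garlic: bystander: loose garlic bulb, 60 mm wide, 58 mm tall, on the worktop in front of the warmer; origin at the centre of its underside
- salt_bottle: bystander: loose tall bottle, 61 mm diameter, 223 mm tall, on the worktop behind the warmer's plate; origin at the centre of its underside
Mind the look-alikes: they are no part of the job. Leave any purple look-alike of the cup alone.

How it is judged:
By the outcome, as a careful person would: the job done as asked, in the order asked, and still so for the second after the job is handed in, with the robot touching nothing.
It also fails if it takes over 72 s, if anything falls off the work surface, if the arm or the gripper's body presses on something with over 40 N, if the wrist force passes 120 N, or if a joint passes its speed limit or range.

ROBOT

A 7-joint arm with a two-finger parallel gripper is mounted at the origin on a cart in front of the work surface, level with it; the furniture and walls round the work are solid. World frame = base frame: x ahead of the robot, y to its left, z up, the work surface at z = 0. Lengths are in m, angles in degrees, forces in N, time in s.
With the tool pointing down it reaches from about 0.425 to 0.875 m from the base axis. Payload 4.7 kg.
Tool frame: the origin (TCP) lies at the centre of the arm's flange, where the gripper is bolted on; the fingertips stand 182 mm ahead of it and the grasp point (between the pads) lies 164 mm ahead of it (manip.tip_reach is the distance from the TCP to the fingertips, in m); z points along the fingers, y is the line along which they close (so a half turn about z gives the same grasp; the last joint's range is limited). The gripper opens to 87 mm and grips with 3 to 60 N. Pads are 19 mm wide; open, the fingers measure 117 mm over their backs; the gripper's body (75 mm by 190 mm) begins 51 mm behind the grasp point.
Start: joints at [-63.707, 18.392, -4.016, 83.108, 1.295, 78.541, -3.26], TCP at [0.28, 0.587, 0.405] pointing down, gripper open.
Joint ranges: [-163.93, 163.93], [-17.29, 119.83], [-79.2, 71.16], [3.27, 140.29], [-89.18, 269.18], [5.43, 117.66], [-154.24, 154.24]. Speed limits (degrees/s): [147.25, 147.25, 180, 180, 180, 180, 180].

INTERFACE

Orientations are given as [roll, pitch, yaw] about the fixed x, y, z axes, in that order (R = Rz(yaw) Ry(pitch) Rx(roll)).
In Python, from station import manip gives the robot as it stands.
- The arm moves only by the shell command python3 -m crank 'ROWS' [FORCE]. ROWS is JSON, a list of rows, each a list of 5 numbers: the shift along the tool's x, y, z in mm, then the turn about the tool's z in rad, then the opening, from -1 (shut) to 1 (fully open). A call has 1 to 20 rows; each row shifts and turns the commanded pose from where the row before left it, along the tool's axes as they then stand; what a row does not reach is not made up. A row lasts 1/8 s, in which the tool goes at most 62.5 mm and 10.7 degrees, less where a joint would pass 70% of its speed; a pose out of reach is approached as far as the arm can. A call with a gripper value outside its range is refused whole. The fingers move at their own pace and stop on an object; FORCE is the grip in N (left out, the last holds). Time passes only in rows, so rows that do not move let the fingers close. It gives the time, the measured TCP pose, the force, the opening and the grip force at its end, in the units of the state.
- manip.state(): the state, without advancing time (a new reading comes with each control period).
- manip.capture(name): name is "scene" or "top" or "wrist"; returns the picture (420x560x3 uint8, red, green, blue); there is no depth.
- manip.calibration(name): a dict with "fx", "fy", "cx", "cy" (pixels), "k1" (the pictures are not rectified: a ray, as slopes to the right and down, at radius r is drawn at 1 + k1 r^2 times it, then the intrinsics apply), "rvec" (rotation vector, rad) and "tvec" (3), from world to camera coordinates, as OpenCV has them. Camera axes: x right, y down, z forward; pixel columns grow to the right and rows downward; lengths in m; the calibration is good to about 2 mm. A picture is of the moment at which its call begins: read the wrist's pose just before it. calibration takes no time and is no camera call; for the wrist camera it gives the pose at the moment of the call.
- manip.finish_job(): hands the job in; it is judged then, once.
Trained networks look in the newest picture that a camera, given by its name, has taken for a name from the list of things; names that differ only in an ending like _2 or _b are one class to them, and where a whole thing is asked for, a point or a joint stands for the part that bears it (a point fixed in the world has none). Each returns a list of dicts, best first, with "score" (0 to 1); they miss things now and then, are a little off and sometimes report something else, mostly with a low value. They report only what shows in the picture. A call takes as long as a camera call. They do not tell look-alikes from the thing itself.
- manip.silhouettes(camera, label): "mask" (420x560 bool, what is visible of it).
- manip.landmark_of(camera, label): "centre" ([x, y, z] in m, in the coordinates of the camera as it stood for that picture, good to about 4 mm: a listed point, or the origin of a listed thing).
The state is a dict: "time": time; "q": joint angles; "dq": joint speeds; "tau": joint torques, N m; "tcp_pos": TCP position; "tcp_rot": TCP orientation; "contact_force": force on the tool from outside, world axes, zero at the start; "torque": the same for the moment, N m; "opening": finger opening in m; "grasp_force": force on a finger pad.
Only numpy, scipy, OpenCV 4.12 (cv2) and the standard library are available. Lean on these libraries where they do the work, as an engineer would, in place of code of your own. Each camera call takes 0.05 s, during which the arm holds its last target. There are 200 camera calls.

## Working session

There is one attempt and no reset: what is moved stays moved. The work goes in short steps, Python scripts to look and compute and a shell command to move; the robot and the scene stay as the last step left them, time stands still between calls to the robot, and variables do not carry over. Pictures are saved under pics/ and viewed, at most 10 in all, crops included, and the job is handed in when it is done.

```bash
ls; mkdir -p pics; cat > h.py <<'E'
import numpy as np, cv2
from station import manip
from scipy.spatial.transform import Rotation as R
def w(cam,p,c=None):
    c=c or manip.calibration(cam); M=cv2.Rodrigues(np.array(c["rvec"],float))[0]
    return M.T@(np.array(p)-np.array(c["tvec"]).ravel())
def ray(cam,u,v,z,c=None):
    c=c or manip.calibration(cam); M=cv2.Rodrigues(np.array(c["rvec"],float))[0]
    d=np.array([(u-c["cx"])/c["fx"],(v-c["cy"])/c["fy"]]); x=d.copy()
    for _ in range(20): x=d/(1+c["k1"]*(x@x))
    o=-M.T@np.array(c["tvec"]).ravel(); r=M.T@np.array([x[0],x[1],1])
    return o+r*(z-o[2])/r[2]
def save(cam,n):
    im=manip.capture(cam); cv2.imwrite(f"pics/{n}.png",im[:,:,::-1]); return im
E
python3 - <<'E'
from h import *
for cam in("scene","top"):
    save(cam,cam+"0"); c=manip.calibration(cam)
    for l in ["cup_center","cup","board","warmer","plate","dial_grip","dial_nose","tab_tip","spice_jar","pepper_mill","garlic","salt_bottle"]:
        print(cam,l,[(round(r["score"],2),w(cam,r["centre"],c).round(3).tolist()) for r in manip.landmark_of(cam,l)[:3]])
print(manip.state())
E
```

```text
pics
scene cup_center [(0.96, [0.441, -0.432, 0.04]), (0.95, [0.498, -0.089, 0.064]), (0.8, [0.489, -0.323, 0.041])]
scene cup [(0.97, [0.488, -0.321, 0.072]), (0.75, [0.449, -0.429, 0.074]), (0.64, [0.504, -0.094, 0.099])]
scene board [(0.95, [0.493, -0.073, 0.005])]
scene warmer []
scene plate [(0.82, [0.517, 0.327, 0.046]), (0.28, [0.503, -0.093, 0.103])]
scene dial_grip [(0.66, [0.643, 0.271, 0.0]), (0.62, [0.497, 0.184, 0.075])]
scene dial_nose [(0.52, [0.481, 0.206, 0.076]), (0.21, [0.515, 0.325, 0.042])]
scene tab_tip [(0.35, [0.554, 0.188, 0.05]), (0.31, [0.607, -0.098, 0.019])]
scene spice_jar [(0.57, [0.385, -0.037, 0.019])]
scene pepper_mill [(0.58, [0.612, -0.1, 0.019]), (0.24, [0.645, 0.271, -0.0])]
scene garlic [(0.76, [0.404, 0.288, 0.002]), (0.18, [0.509, 0.264, -0.003])]
scene salt_bottle [(0.84, [0.645, 0.27, 0.003])]
top cup_center [(0.91, [0.502, -0.094, 0.059]), (0.65, [0.492, -0.32, 0.04]), (0.63, [0.452, -0.429, 0.039])]
top cup [(0.81, [0.495, -0.321, 0.079]), (0.8, [0.445, -0.427, 0.079]), (0.73, [0.497, -0.092, 0.096])]
top board [(0.9, [0.5, -0.067, 0.002])
[... 481 characters left out ...]
 0.325, 0.049])]
{'time': 1.3, 'q': array([-63.706405  ,  18.39276646,  -4.01389378,  83.10897827,
         1.2946762 ,  78.54125193,  -3.25963665]), 'dq': array([ 0.06925854,  0.00977487,  0.0319041 , -0.02925181, -0.05887787,
       -0.01708222,  0.03961473]), 'tau': array([-5.45310945e-05, -4.91108787e+01, -4.03241822e-01, -3.12773538e+01,
       -6.36605336e-02,  3.39568604e-02,  3.74500235e-05]), 'tcp_pos': array([0.27972371, 0.58673223, 0.40476414]), 'tcp_rot': array([1.79997889e+02, 3.19218633e-03, 1.54513438e+02]), 'contact_force': array([0.16067201, 0.60480376, 0.24339736]), 'torque': array([-0.04243499, -0.01698293, -0.0145873 ]), 'grasp_force': 0.0, 'opening': 0.08680374667485616}
```

View pictures.

View pics/top0.png

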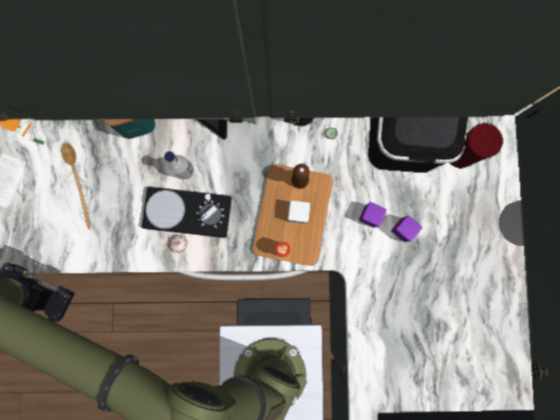

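View pics/scene0.png

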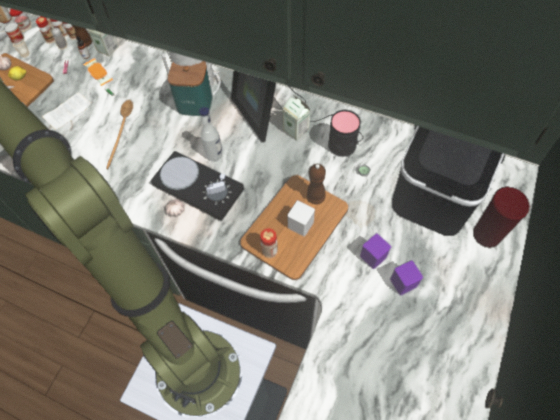

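```bash
python3 - <<'E'
from h import *
manip.capture("top"); c=manip.calibration("top")
for i,r in enumerate(manip.silhouettes("top","cup_center")[:3]):
    m=r["mask"].astype(np.uint8); cn=max(cv2.findContours(m,0,2)[0],key=cv2.contourArea)
    ap=cv2.approxPolyDP(cn,6,True)[:,0]; print(r["score"],ap.tolist())
    print([ray("top",*p,.099,c).round(3).tolist() for p in ap])
print(c)
E
```

```text
0.94 [[370, 201], [359, 221], [375, 227], [386, 209]]
[[0.529, -0.307, 0.099], [0.469, -0.271, 0.099], [0.45, -0.319, 0.099], [0.504, -0.354, 0.099]]
0.72 [[292, 200], [289, 220], [304, 223], [309, 204]]
[[0.534, -0.07, 0.099], [0.474, -0.06, 0.099], [0.464, -0.105, 0.099], [0.522, -0.121, 0.099]]
0.7 [[407, 216], [393, 229], [403, 241], [420, 229]]
[[0.482, -0.417, 0.099], [0.443, -0.373, 0.099], [0.407, -0.402, 0.099], [0.443, -0.455, 0.099]]
{'fx': 472.50573033458875, 'fy': 472.50573033458875, 'cx': 282.11107224873757, 'cy': 207.62883067656867, 'k1': -0.016667499438066037, 'rvec': array([ 2.1556528 , -2.17620854,  0.12957302]), 'tvec': array([-0.03560731,  0.51948982,  1.4674085 ])}
```

The top picture shows the cup at about pixel (299,211) on the board, with the jar at (283,249), the mill at (301,176) and the purple look-alikes at right. The dial is at (210,215) and the tab is on its far rim. The scene picture agrees with this layout.

My plan is to pinch the cup off-axis across the board's short direction so it swings onto its side. I'll then re-grip it near the mouth so it swings mouth-up.

```bash
cat >> h.py <<'E'
def plan(x,y,z,yaw):
    s=manip.state(); p=np.array(s["tcp_pos"]); r=s["tcp_rot"]
    t=-((yaw-r[2]+180)%360-180)
    d=R.from_euler("xyz",[180,0,yaw],degrees=True).inv().apply(np.array([x,y,z])-p)*1000
    print("t",round(s["time"],2),"turn rad",round(np.radians(t),3),"then shift mm",d.round(1),"open",round(s["opening"],4))
E
python3 -c "
from h import *
plan(.498,-.092,.37,170)"
```

```text
t 1.4 turn rad -0.27 then shift mm [-332.8 -630.5   34.8] open 0.0873
```

```bash
python3 -m crank '[[0,0,0,-0.135,1],[0,0,0,-0.135,1],[-23,-45,0,0,1],[-23,-45,0,0,1],[-23,-45,0,0,1],[-23,-45,0,0,1],[-23,-45,0,0,1],[-23,-45,0,0,1],[-23,-45,0,0,1],[-23,-45,5,0,1],[-23,-45,5,0,1],[-23,-45,5,0,1],[-23,-45,5,0,1],[-23,-45,5,0,1],[-23,-45,10,0,1],[-11,-22,0,0,1],[0,0,0,0,1],[0,0,0,0,1]]'; python3 - <<'E'
from h import *
plan(.498,-.092,.37,170)
c=manip.calibration("wrist"); save("wrist","w1")
for l in ["cup_center","cup","spice_jar","pepper_mill","board"]:
    print(l,[(round(r["score"],2),w("wrist",r["centre"],c).round(3).tolist()) for r in manip.landmark_of("wrist",l)[:2]])
for r in manip.silhouettes("wrist","cup")[:2]:
    cn=max(cv2.findContours(r["mask"].astype(np.uint8),0,2)[0],key=cv2.contourArea)
    ap=cv2.approxPolyDP(cn,8,True)[:,0]; print(ap.tolist(),[ray("wrist",*p,.099,c).round(3).tolist() for p in ap])
E
```

```text
time: 3.65
tcp_pos: [0.4793, -0.0638, 0.3698]
tcp_rot: [180.0, -0.0, 170.1]
contact_force: [0.0, 0.2, -0.4]
opening: 0.0874
grasp_force: 0.0
t 3.65 turn rad 0.001 then shift mm [-23.3 -24.5  -0.2] open 0.0874
cup_center [(0.93, [0.492, -0.322, 0.038])]
cup [(0.63, [0.499, -0.088, 0.095]), (0.59, [0.489, -0.324, 0.074])]
spice_jar [(0.73, [0.385, -0.04, 0.018])]
pepper_mill [(0.64, [0.513, 0.261, -0.001]), (0.57, [0.609, -0.094, 0.019])]
board [(0.56, [0.5, -0.075, -0.0])]
[[109, 219], [66, 208], [21, 227], [18, 266], [103, 259]] [[0.456, -0.218, 0.099], [0.439, -0.255, 0.099], [0.448, -0.308, 0.099], [0.486, -0.331, 0.099], [0.493, -0.239, 0.099]]
[[1, 191], [0, 249], [28, 214]] [[0.412, -0.313, 0.099], [0.466, -0.342, 0.099], [0.437, -0.295, 0.099]]
```

View pics/w1.png

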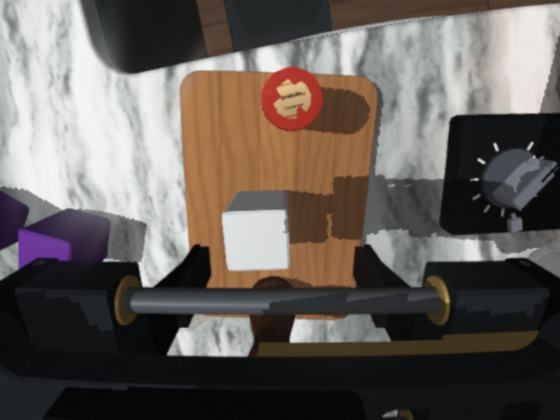

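The cup's light top face has corners at about (223,212), (289,208), (290,268) and (228,271). I'll project these to find the pose.

```bash
python3 - <<'E'
from h import *
P=np.array([ray("wrist",*p,.099) for p in [(223,212),(289,208),(290,268),(228,271)]]); c=P.mean(0)
print(P.round(3).tolist(),c.round(4))
for i in range(4):
    e=P[(i+1)%4]-P[i]; print(np.hypot(*e[:2]).round(4), np.degrees(np.arctan2(e[1],e[0])).round(1))
m=np.array([c[0],c[1]]); u=np.array([np.cos(np.radians(-10)),np.sin(np.radians(-10))])
g=m-.02*u; print(g); plan(g[0],g[1],.062+.164,170)
E
```

```text
[[0.467, -0.115, 0.099], [0.474, -0.057, 0.099], [0.532, -0.065, 0.099], [0.525, -0.124, 0.099]] [ 0.4998 -0.0902  0.099 ]
0.0584 83.6
0.059 -8.6
0.0587 -96.8
0.0586 171.1
[ 0.48009548 -0.08667812]
t 4.0 turn rad 0.001 then shift mm [ -4.6 -21.9 143.8] open 0.0867
```

```bash
python3 -m crank '[[-4,-22,0,-0.04,1],[0,0,40,0,1],[0,0,40,0,1],[0,0,40,0,1],[0,0,24,0,1],[0,0,0,0,0],[0,0,0,0,0],[0,0,0,0,0],[0,0,0,0,-0.5],[0,0,0,0,-0.5]]' 8; python3 -m crank '[[0,0,0,0,-0.5],[0,0,-20,0,-0.5],[0,0,-25,0,-0.5],[0,0,-20,0,-0.5],[0,0,0,0,-0.5],[0,0,0,0,-0.5]]'; python3 -c "
from h import *
save('wrist','w2')"
```

```text
time: 5.25
tcp_pos: [0.4801, -0.0874, 0.227]
tcp_rot: [180.0, 0.1, 172.3]
contact_force: [-0.5, -0.0, 6.0]
opening: 0.0599
grasp_force: 8.0
time: 6.0
tcp_pos: [0.479, -0.087, 0.2897]
tcp_rot: [180.0, -0.1, 172.3]
contact_force: [-0.3, 0.1, -4.0]
opening: 0.0599
grasp_force: 8.0
```

View pics/w2.png

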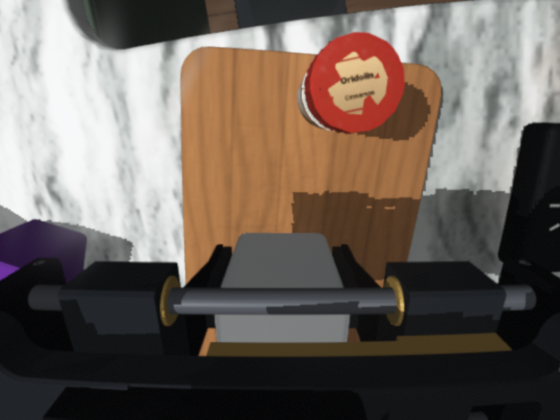

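The wrist view shows the cup held between the fingers, with a grey face spanning rows 233 to 340. I'll compare that with projections of a swung and an unswung cup.

```bash
cat >> h.py <<'E'
def proj(cam,P):
    c=manip.calibration(cam)
    return cv2.projectPoints(np.array(P,float),np.array(c["rvec"]),np.array(c["tvec"]).ravel(),np.array([[c["fx"],0,c["cx"]],[0,c["fy"],c["cy"]],[0,0,1]]),np.array([c["k1"],0,0,0]))[0][:,0].round(0).tolist()
E
python3 - <<'E'
from h import *
s=manip.state(); T=R.from_euler("xyz",s["tcp_rot"],degrees=True); p=np.array(s["tcp_pos"])
# cup in pivot frame: f = toward robot(tool x approx), up
for a in (0,15,30,45,60,75,90):
    # points relative to pivot: robotward r, up h ; mouth at h=-41,bottom h=37 ; faces r=+10,-50
    out=[]
    for r,h in((10,-41),(10,37),(-50,37),(-50,-41)):
        th=np.radians(a); r2=r*np.cos(th)+(-h)*np.sin(th)*-1; h2=h*np.cos(th)+r*np.sin(th)
        # rotation: far side(-r) goes down, top goes away? choose top -> -r
        r2=r*np.cos(th)-h*np.sin(th)
        for y in(-30,30): out.append(p+T.apply(np.array([r2,y,164-h2])/1000))
    print(a,proj("wrist",out))
print(T.apply([1,0,0]))
E
```

```text
0 [[237.0, 232.0], [327.0, 232.0], [210.0, 301.0], [354.0, 301.0], [221.0, 405.0], [343.0, 404.0], [241.0, 309.0], [323.0, 308.0]]
15 [[235.0, 220.0], [328.0, 219.0], [211.0, 323.0], [353.0, 322.0], [227.0, 392.0], [337.0, 392.0], [242.0, 285.0], [321.0, 285.0]]
30 [[233.0, 209.0], [331.0, 209.0], [214.0, 339.0], [350.0, 339.0], [231.0, 374.0], [332.0, 374.0], [242.0, 263.0], [321.0, 263.0]]
45 [[230.0, 202.0], [334.0, 202.0], [217.0, 350.0], [347.0, 349.0], [235.0, 353.0], [328.0, 353.0], [242.0, 241.0], [321.0, 241.0]]
60 [[226.0, 199.0], [337.0, 199.0], [221.0, 353.0], [343.0, 353.0], [238.0, 331.0], [325.0, 331.0], [241.0, 220.0], [322.0, 220.0]]
75 [[222.0, 202.0], [341.0, 202.0], [225.0, 351.0], [339.0, 351.0], [240.0, 309.0], [323.0, 309.0], [239.0, 201.0], [324.0, 201.0]]
90 [[218.0, 211.0], [346.0, 211.0], [228.0, 344.0], [336.0, 344.0], [241.0, 286.0], [322.0, 286.0], [236.0, 184.0], [327.0, 183.0]]
[-0.99093886  0.13429516  0.00223493]
```

It matches the unswung 0° projection, so the cup hasn't swung. I'll lower it close to the board and loosen the grip to 3 N.

```bash
python3 -m crank '[[0,0,20,0,-0.5],[0,0,13,0,-0.5],[0,0,0,0,-0.5]]' 8;  python3 -m crank '[[0,0,0,0,-0.5],[0,0,0,0,-0.5],[0,0,0,0,-0.5],[0,0,0,0,-0.5]]' 3; python3 -c "
from h import *
save('wrist','w3')"
```

```text
time: 6.42
tcp_pos: [0.4787, -0.0871, 0.2561]
tcp_rot: [-179.9, -0.2, 172.3]
contact_force: [-0.2, -0.1, -2.4]
opening: 0.0602
grasp_force: 8.0
time: 6.92
tcp_pos: [0.4797, -0.0873, 0.2581]
tcp_rot: [180.0, 0.0, 172.3]
contact_force: [0.1, 0.5, -3.3]
opening: 0.0599
grasp_force: 3.0
```

View pics/w3.png

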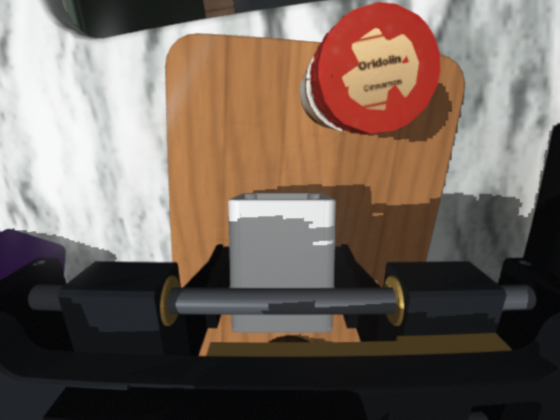

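The cup has swung close to 90°, mouth towards the robot: its rim is at row 196 and the upper side face spans rows 198 to 333. I'll move it 20 mm away from the jar, lay it down and release it.

```bash
python3 -m crank '[[-10,0,0,0,-0.5],[-10,0,0,0,-0.5],[0,0,8,0,-0.5],[0,0,8,0,-0.5],[0,0,5,0,-0.5],[0,0,4,0,-0.5],[0,0,0,0,-0.5]]' 3;  python3 -m crank '[[0,0,0,0,0.7],[0,0,0,0,1],[0,0,0,0,1],[0,0,-40,0,1],[0,0,-40,0,1],[30,0,0,0,1],[0,0,0,0,1],[0,0,0,0,1]]' 3; python3 -c "
from h import *
save('wrist','w4'); plan(.5,-.09,.3,172.3)"
```

```text
time: 7.85
tcp_pos: [0.4988, -0.0899, 0.2319]
tcp_rot: [-180.0, -0.1, 172.3]
contact_force: [-1.1, 1.1, -1.6]
opening: 0.0598
grasp_force: 3.0
time: 8.85
tcp_pos: [0.4699, -0.0859, 0.3129]
tcp_rot: [180.0, 0.1, 172.3]
contact_force: [0.4, 0.0, -0.3]
opening: 0.087
grasp_force: 0.0
t 8.9 turn rad -0.0 then shift mm [-30.2  -0.1  12.7] open 0.0877
```

View pics/w4.png

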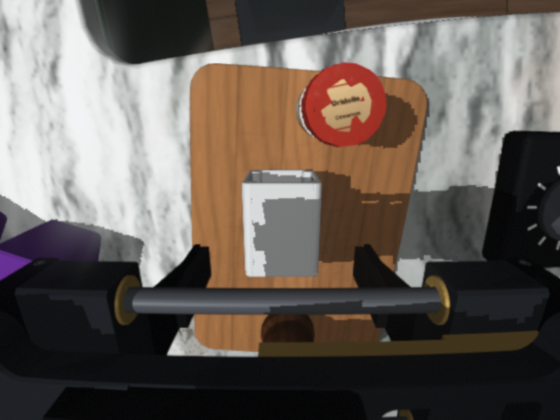

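The cup lies flat with its mouth towards the robot. The upper face has corners at about (242,181), (320,181), (318,276) and (246,276).

```bash
python3 - <<'E'
from h import *
P=np.array([ray("wrist",*p,.081) for p in [(242,181),(320,181),(318,276),(246,276)]])
print(P.round(3).tolist(),P.mean(0).round(4))
for i in range(4):
    e=P[(i+1)%4]-P[i]; print(np.hypot(*e[:2]).round(4), np.degrees(np.arctan2(e[1],e[0])).round(1))
m=(P[0]+P[1])/2; b=(P[2]+P[3])/2; g=m+(b-m)/np.linalg.norm(b-m)*.016; print(g)
plan(g[0],g[1],.051+.164,172.3)
E
```

```text
[[0.428, -0.109, 0.081], [0.435, -0.053, 0.081], [0.512, -0.062, 0.081], [0.504, -0.119, 0.081]] [ 0.4698 -0.0859  0.081 ]
0.0563 82.2
0.0774 -6.6
0.0578 -97.8
0.0774 172.3
[ 0.44731863 -0.0830844   0.081     ]
t 8.9 turn rad -0.0 then shift mm [22.9 -0.3 97.7] open 0.0877
```

It lies nearer the jar than I'd like for the mouth-end grip, so I'll carry it 28 mm away first, then re-grip near the mouth.

```bash
python3 -m crank '[[0,0,40,0,1],[0,0,40,0,1],[0,0,17,0,1],[0,0,0,0,-0.5],[0,0,0,0,-0.5],[0,0,0,0,-0.5],[0,0,0,0,-0.5],[0,0,-5,0,-0.5],[-14,0,0,0,-0.5],[-14,0,0,0,-0.5],[0,0,5,0,-0.5],[0,0,0,0,-0.5]]' 20;  python3 -m crank '[[0,0,0,0,0.9],[0,0,0,0,0.9],[0,0,0,0,0.9],[25,0,0,0,0.9],[0,0,0,0,0.9],[0,0,0,0,-0.5],[0,0,0,0,-0.5],[0,0,0,0,-0.5],[0,0,0,0,-0.5]]' 12; python3 -m crank '[[0,0,-10,0,-0.5],[0,0,-25,0,-0.5],[0,0,-25,0,-0.5],[0,0,0,0,-0.5]]' 12;python3 -m crank '[[0,0,0,0,-0.5],[0,0,0,0,-0.5],[0,0,0,0,-0.5],[0,0,0,0,-0.5]]' 3; python3 -c "
from h import *
save('wrist','w5'); save('scene','s5')"
```

```text
time: 10.4
tcp_pos: [0.4988, -0.0899, 0.2163]
tcp_rot: [-180.0, 0.2, 172.3]
contact_force: [3.4, 0.2, -1.1]
opening: 0.0599
grasp_force: 20.0
time: 11.52
tcp_pos: [0.473, -0.0864, 0.2158]
tcp_rot: [-180.0, 0.0, 172.3]
contact_force: [0.1, -0.2, -0.3]
opening: 0.0599
grasp_force: 12.0
time: 12.02
tcp_pos: [0.4733, -0.0865, 0.2775]
tcp_rot: [179.9, 0.2, 172.3]
contact_force: [-0.9, -0.2, -3.8]
opening: 0.0596
grasp_force: 12.0
time: 12.52
tcp_pos: [0.4724, -0.0863, 0.2752]
tcp_rot: [-180.0, -0.1, 172.3]
contact_force: [-0.7, -0.5, -3.4]
opening: 0.0596
grasp_force: 3.0
```

View pics/w5.png

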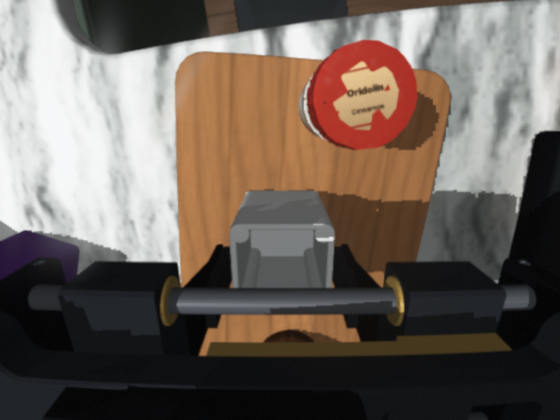

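The cup now hangs mouth-up: the near rim edge is at row 227 with columns 231 to 331, and its lower near edge is at row 191 with columns 246 to 322. I'll fit the tilt and any slip from those.

```bash
python3 - <<'E'
from h import *
from scipy.optimize import least_squares
s=manip.state(); T=R.from_euler("xyz",s["tcp_rot"],degrees=True); p=np.array(s["tcp_pos"])
c=manip.calibration("wrist"); K=np.array([[c["fx"],0,c["cx"]],[0,c["fy"],c["cy"]],[0,0,1]])
obs=np.array([[231,227],[331,227],[246,191],[322,191]],float)
def f(v):
    a,dr,dh=v; out=[]
    for r,h in((30,14),(30,-64)):
        r0=r+dr;h0=h+dh; r2=r0*np.cos(a)-h0*np.sin(a); h2=h0*np.cos(a)+r0*np.sin(a)
        for y in(-30,30): out.append(p+T.apply(np.array([r2,y,164-h2])/1000))
    q=cv2.projectPoints(np.array(out),np.array(c["rvec"]),np.array(c["tvec"]).ravel(),K,np.array([c["k1"],0,0,0]))[0][:,0]
    q=q[np.argsort(q[:,1]*0+np.array([0,0,1,1])*1000+q[:,0])]
    return (q-obs).ravel()
s=least_squares(f,[0,0,0],x_scale=[.1,5,5]); print(np.degrees(s.x[0]),s.x[1:],s.fun.round(1))
E
```

```text
2.112150649507952 [ -9.46084777 -35.27900909] [-0.3  0.1  1.7  0.  -0.4 -0.1 -4.6 -0.1]
```

The fit gives about 2° of tilt, with the cup slipped down until it stands on the board (rim z near 0.09). I'll release it, rise and check.

```bash
python3 -m crank '[[0,0,3,0,-0.5],[0,0,0,0,-0.5],[0,0,0,0,0.6],[0,0,0,0,1],[0,0,0,0,1],[0,0,-30,0,1],[20,0,-20,0,1],[0,0,0,0,1],[0,0,0,0,1]]' 3; python3 -c "
from h import *
save('wrist','w6'); plan(.5,-.09,.3,172.3)"
```

```text
time: 13.75
tcp_pos: [0.4529, -0.0836, 0.3224]
tcp_rot: [180.0, 0.0, 172.3]
contact_force: [-0.7, -0.4, -0.6]
opening: 0.0865
grasp_force: 0.0
t 13.8 turn rad -0.0 then shift mm [-47.6  -0.1  22.1] open 0.0872
```

View pics/w6.png

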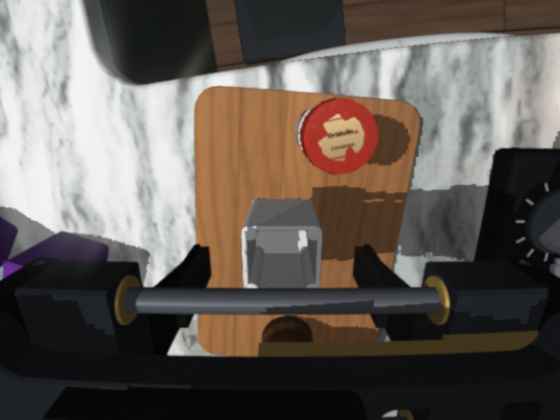

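The cup stands mouth-up on the board, with its near rim edge at (242–321, 228) and its near foot edge at (252–314, 200).

```bash
python3 - <<'E'
from h import *
a,b=ray("wrist",242,228,.099),ray("wrist",321,228,.099); c,d=ray("wrist",252,200,.021),ray("wrist",314,200,.021)
print(a,b,np.linalg.norm(a-b),c,d,np.linalg.norm(c-d))
yaw=np.radians(-7.7); u=np.array([np.cos(yaw),np.sin(yaw)])
for q in ((a+b)/2,(c+d)/2): print(q[:2]+.03*u)
g=((a+b)/2)[:2]+.03*u; plan(g[0],g[1],.069+.164,172.3)
c=manip.calibration("wrist")
for cam in("top","scene"):
    manip.capture(cam)
    for l in("plate","warmer","dial_grip","salt_bottle"): print(cam,l,[(round(r["score"],2),w(cam,r["centre"]).round(3).tolist()) for r in manip.landmark_of(cam,l)[:2]])
E
```

```text
[ 0.44285658 -0.11128346  0.099     ] [ 0.45062344 -0.05435595  0.099     ] 0.05745489669452347 [ 0.44321135 -0.11136333  0.021     ] [ 0.45139653 -0.05129208  0.021     ] 0.060626338133129704
[ 0.4764695  -0.08683929]
[ 0.47703344 -0.08534729]
t 13.8 turn rad -0.0 then shift mm [-23.8  -0.1  89.1] open 0.0872
top plate [(0.61, [0.519, 0.326, 0.049])]
top warmer [(0.88, [0.507, 0.263, 0.003])]
top dial_grip [(0.79, [0.501, 0.183, 0.076])]
top salt_bottle [(0.86, [0.643, 0.275, -0.0]), (0.61, [0.386, -0.036, 0.018])]
scene plate [(0.63, [0.516, 0.326, 0.043])]
scene warmer [(0.64, [0.512, 0.261, -0.002])]
scene dial_grip []
scene salt_bottle [(0.95, [0.646, 0.271, -0.003])]
```

```bash
python3 -m crank '[[-24,0,0,0,1],[0,0,40,0,1],[0,0,40,0,1],[0,0,8,0,1],[0,0,0,0,-0.5],[0,0,0,0,-0.5],[0,0,0,0,-0.5],[0,0,0,0,-0.5],[0,0,-20,0,-0.5],[0,0,-40,0,-0.5],[0,0,-35,0,-0.5],[0,0,0,0,-0.5]]' 25; python3 -c "
from h import *
plan(.517,.326,.328,172.3)"
```

```text
time: 15.8
tcp_pos: [0.4774, -0.0871, 0.3321]
tcp_rot: [179.9, 0.3, 172.3]
contact_force: [-0.5, -0.2, -2.8]
opening: 0.0598
grasp_force: 25.0
t 15.8 turn rad -0.0 then shift mm [ 16.1 414.7   4.1] open 0.0598
```

```bash
python3 -m crank '[[1,20,0,0,-0.5],[1,35,0,0,-0.5],[2,40,0,0,-0.5],[2,40,0,0,-0.5],[2,40,0,0,-0.5],[2,40,0,0,-0.5],[2,40,0,0,-0.5],[2,40,0,0,-0.5],[1,40,0,0,-0.5],[1,40,0,0,-0.5],[0,25,0,0,-0.5],[0,15,0,0,-0.5],[0,0,0,0,-0.5],[0,0,0,0,-0.5]]' 25; python3 - <<'E'
from h import *
plan(.517,.326,.26,172.3)
c=manip.calibration("wrist"); im=save("wrist","w7")
for l in("plate","salt_bottle","garlic"): print(l,[(round(r["score"],2),w("wrist",r["centre"],c).round(3).tolist()) for r in manip.landmark_of("wrist",l)[:2]])
m=manip.silhouettes("top","cup"); 
E
```

```text
time: 17.55
tcp_pos: [0.5167, 0.3249, 0.3292]
tcp_rot: [-179.9, -0.0, 172.2]
contact_force: [0.4, -0.1, -3.1]
opening: 0.0596
grasp_force: 25.0
t 17.55 turn rad -0.002 then shift mm [-0.1  1.1 69.2] open 0.0596
plate [(0.72, [0.517, 0.324, 0.044])]
salt_bottle []
garlic [(0.57, [0.406, 0.288, 0.004])]
```

View pics/w7.png

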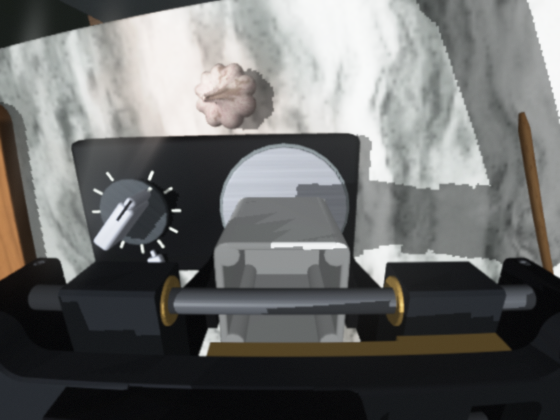

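The cup is held mouth-up over the plate, whose visible edge is centred near column 284. The dial at (128,215) has its nose towards the robot side, and the tab is at (155,257). I'll lower the cup now.

```bash
python3 -m crank '[[0,0,25,0,-0.5],[0,0,25,0,-0.5],[0,0,14,0,-0.5],[0,0,3,0,-0.5],[0,0,0,0,-0.5]]' 25; python3 -m crank '[[0,0,2,0,-0.5],[0,0,0,0,-0.5],[0,0,0,0,-0.5]]'
```

```text
time: 18.42
tcp_pos: [0.5168, 0.3266, 0.2634]
tcp_rot: [180.0, 0.0, 172.3]
contact_force: [0.3, -0.3, -3.2]
opening: 0.0597
grasp_force: 25.0
time: 18.8
tcp_pos: [0.5166, 0.3266, 0.2611]
tcp_rot: [180.0, 0.0, 172.3]
contact_force: [0.5, 0.2, -2.4]
opening: 0.06
grasp_force: 25.0
```

```bash
python3 -m crank '[[0,0,1,0,-0.5],[0,0,1,0,-0.5],[0,0,0,0,-0.5],[0,0,0,0,-0.5]]' 25
```

```text
time: 19.3
tcp_pos: [0.5166, 0.3265, 0.2609]
tcp_rot: [180.0, 0.0, 172.3]
contact_force: [-3.8, -2.6, 7.8]
opening: 0.0599
grasp_force: 25.0
```

```bash
python3 -m crank '[[0,0,0,0,0.5],[0,0,0,0,1],[0,0,0,0,1],[0,0,-35,0,1],[0,0,-50,0,1],[0,0,-24,0,1],[-14,-40,0,0,1],[-14,-50,0,0,1],[-14,-47,0,0,1],[0,0,0,0,1],[0,0,0,0,1]]' 10; python3 - <<'E'
from h import *
print(manip.state()["tcp_pos"])
c=manip.calibration("wrist"); save("wrist","w8")
for l in("dial_grip","dial_nose","tab_tip","cup_center"): print(l,[(round(r["score"],2),w("wrist",r["centre"],c).round(4).tolist()) for r in manip.landmark_of("wrist",l)[:2]])
E
```

```text
time: 20.68
tcp_pos: [0.5396, 0.1855, 0.3678]
tcp_rot: [179.9, -0.0, 172.3]
contact_force: [-0.5, 0.2, -0.2]
opening: 0.0866
grasp_force: 0.0
[0.53961039 0.18554182 0.36776919]
dial_grip [(0.92, [0.4998, 0.1816, 0.0733])]
dial_nose [(0.72, [0.4803, 0.2081, 0.0717])]
tab_tip [(0.53, [0.5618, 0.1965, 0.0463]), (0.39, [0.6423, 0.2719, 0.0007])]
cup_center [(0.93, [0.5147, 0.3272, 0.0825])]
```

View pics/w8.png

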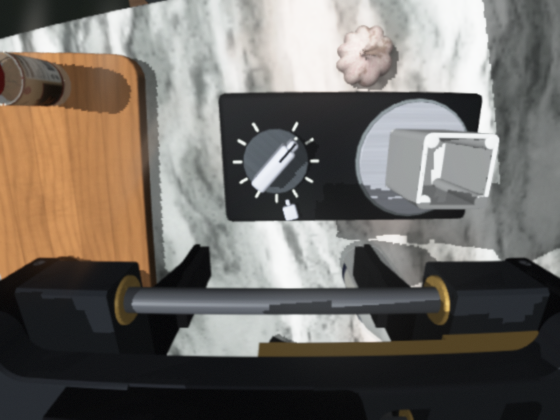

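The cup stands mouth-up on the plate. The dial skirt is centred near (277,161), the bar runs from its tail at (256,191) to its nose at (298,140), and the tab is at (290,210). I'll measure the angles by segmentation.

```bash
cat > ang.py <<'E'
from h import *
def bar(im,c,ctr,near):
    pass
def ang(v): return np.degrees(np.arctan2(v[1],v[0]))
E
python3 - <<'E'
from ang import *
im=cv2.imread("pics/w8.png"); g=cv2.cvtColor(im,cv2.COLOR_BGR2GRAY); c=manip.calibration("wrist")
for th in(120,150):
    n,l,st,ce=cv2.connectedComponentsWithStats((g[100:222,225:330]>th).astype(np.uint8))
    for i in range(1,n):
        if st[i,4]>12:
            pts=np.argwhere(l==i)[:,::-1]+[225,100]
            print(th,st[i].tolist(),(ce[i]+[225,100]).round(1),ray("wrist",*(ce[i]+[225,100]),.04,c).round(4)[:2],end=" ")
            if st[i,4]>250 :
                r=cv2.minAreaRect(pts.astype(np.float32)); print(r,end="")
            print()
for l_ in("dial_grip","tab_tip","tab"):
    for r in manip.silhouettes("wrist",l_)[:2]:
        m=r["mask"].astype(np.uint8); print(l_,r["score"],m.sum(),cv2.boundingRect(m),cv2.moments(m,True)["m10"]/m.sum(),cv2.moments(m,True)["m01"]/m.sum())
for l_ in["cup"]:
    for r in manip.silhouettes("wrist",l_)[:1]:
        print(cv2.approxPolyDP(max(cv2.findContours(r["mask"].astype(np.uint8),0,2)[0],key=cv2.contourArea),5,True)[:,0].tolist())
r=manip.silhouettes("wrist","plate")[:1]
for q in r: print(cv2.boundingRect(q["mask"].astype(np.uint8)))
E
```

```text
120 [27, 23, 7, 9, 34] [255.1 127. ] [0.4625 0.1702] 
120 [67, 22, 6, 10, 33] [294.6 126.4] [0.4672 0.2093] 
120 [26, 37, 47, 61, 1003] [273.3 166.6] [0.5043 0.1826] ((274.03424072265625, 165.7687530517578), (18.070634841918945, 72.31317138671875), 40.0302619934082)
120 [12, 39, 9, 7, 33] [241.1 141.8] [0.475  0.1539] 
120 [81, 38, 8, 6, 19] [309.9 140.3] [0.4827 0.2231] 
120 [85, 59, 9, 4, 31] [314.1 160.5] [0.5037 0.2252] 
120 [8, 60, 10, 4, 37] [237.4 161.5] [0.4942 0.1467] 
120 [14, 77, 9, 7, 31] [243.2 180.3] [0.5143 0.1493] 
120 [80, 77, 8, 6, 28] [308.7 179.5] [0.5227 0.2175] 
120 [67, 89, 6, 9, 27] [294.7 192.9] [0.5351 0.2012] 
120 [50, 94, 3, 9, 26] [276.  197.8] [0.5378 0.1808] 
120 [19, 99, 86, 23, 337] [290.6 214.3] [0.5582 0.194 ] ((286.5, 210.0), (22.0, 85.0), 90.0)
120 [0, 114, 7, 8, 19] [226.5 219.1] [0.5544 0.1238] 
150 [27, 23, 7, 9, 30] [254.9 126.6] [0.4621 0.17  ] 
150 [67, 22, 6, 9, 27] [294.7 126.1] [0.4669 0.2095] 
150 [13, 39, 8, 6, 27] [241.3 141.7] [0.4749 0.1541] 
150 [27, 41, 45, 57, 855] [272.5 167.9] [0.5056 0.1816] ((272.7706298828125, 167.51766967773438), (16.378250122070312, 66.59765625), 40.601295471191406)
150 [8, 60, 9, 4, 28] [237.  161.6] [0.4942 0.1462] 
150 [86, 60, 8, 2, 16] [314.5 160.5] [0.5037 0.2256] 
150 [80, 77, 8, 6, 22] [308.6 179.4] [0.5226 0.2174] 
150 [15, 78, 8, 6, 24] [243.2 180.2] [0.5143 0.1494] 
150 [67, 89, 6, 8, 22] [294.6 192.8] [0.535  0.2012] 
150 [50, 94, 3, 9, 23] [276.1 197.7] [0.5377 0.1809] 
150 [30, 100, 75, 22, 278] [290.3 214. ] [0.5578 0.1936] ((292.0, 210.5), (74.0, 21.0), -0.0)
dial_grip 0.58 3211 (244, 129, 64, 64) 275.288072251635 160.4126440361258
tab_tip 0.52 217 (283, 200, 15, 21) 289.84331797235023 210.99539170506912
tab 0.55 219 (283, 200, 15, 21) 289.68036529680364 210.59817351598173
[[390, 131], [386, 187], [422, 209], [485, 205], [496, 135]]
(219, 91, 264, 131)
```

```bash
cat >> ang.py <<'E'
from scipy.optimize import least_squares
E
python3 - <<'E'
from ang import *
c=manip.calibration("wrist")
tk=[(254.9,126.6),(294.7,126.1),(241.3,141.7),(309.9,140.3),(237,161.6),(314.5,160.5),(243.2,180.2),(308.6,179.4),(294.6,192.8),(276.1,197.7)]
P=np.array([ray("wrist",*p,.04,c)[:2] for p in tk])
s=least_squares(lambda v:np.hypot(*(P-v[:2]).T)-v[2],[.5,.185,.04]); o=s.x[:2]; print("axis",s.x.round(4),(s.fun*1000).round(1))
print("tick angles",np.sort([ang(p-o) for p in P]).round(1))
for cx,cy,L in((274.03,165.77,72.3),(272.8,167.5,66.6)):
    for th in (40.0,40.6):
        d=np.array([np.sin(np.radians(th)),-np.cos(np.radians(th))])*L/2
        a=ray("wrist",*(np.array([cx,cy])+d),.081,c)[:2]; b=ray("wrist",*(np.array([cx,cy])-d),.081,c)[:2]
        print("nose",a.round(4),"tail",b.round(4),ang(a-b).round(1),np.linalg.norm(a-b).round(4), "nose from axis",ang(a-o).round(1))
for z in(.044,.0485): 
    t=ray("wrist",289.8,210.8,z,c)[:2]; print("tab",t.round(4),ang(t-o).round(1),np.linalg.norm(t-o).round(4))
# cup rim at z=.124
q=[ray("wrist",*p,.124,c)[:2].round(4) for p in((422,209),(485,205),(496,135))]; print(q, (q[0]+q[2])/2)
q=[ray("wrist",*p,.046,c)[:2].round(4) for p in((390,131),(386,187))]; print(q)
E
```

```text
axis [0.4987 0.185  0.0398] [-0.1 -0.4 -0.1  0.5  0.2  0.2  0.2 -0.1 -0.2 -0.2]
tick angles [-156.4 -126.5  -96.2  -66.7   -7.4   22.4   52.4   82.3  112.8  143.2]
nose [0.4763 0.2079] tail [0.5201 0.1595] 132.1 0.0652 nose from axis 134.4
nose [0.4766 0.2081] tail [0.5198 0.1593] 131.5 0.0652 nose from axis 133.8
nose [0.4793 0.2048] tail [0.5198 0.1601] 132.1 0.0603 nose from axis 134.4
nose [0.4796 0.205 ] tail [0.5195 0.1599] 131.5 0.0603 nose from axis 133.8
tab [0.5533 0.1925] 7.9 0.055
tab [0.5518 0.1926] 8.2 0.0536
[array([0.5407, 0.2981]), array([0.5443, 0.3504]), array([0.4894, 0.3558])] [0.51505 0.32695]
[array([0.4838, 0.3015]), array([0.5403, 0.2954])]
```

The tick circle gives the axis at (0.4987, 0.185). The nose is at about 132.3° and the tab at about 8°, so the turn is about 124° clockwise, which is positive about the tool's z. The cup is within 3 mm of the plate centre. Next I'll position over the dial.

```bash
python3 -m crank '[[40,-6,0,0,1],[0,0,0,0.175,1],[0,0,0,0.175,1],[0,0,0,0.175,0.5],[0,0,0,0.173,0],[0,0,0,0,-0.2],[0,0,0,0,-0.3],[0,0,0,0,-0.3]]' 10; python3 -c "
from h import *
plan(.4987,.185,.240,132.3)"
```

```text
time: 22.18
tcp_pos: [0.4992, 0.1845, 0.3678]
tcp_rot: [180.0, 0.0, 132.4]
contact_force: [0.2, -0.1, 0.4]
opening: 0.0448
grasp_force: 0.0
t 22.18 turn rad 0.001 then shift mm [ 7.000e-01 -1.000e-01  1.278e+02] open 0.0448
```

```bash
python3 -m crank '[[0,0,40,0,-0.3],[0,0,40,0,-0.3],[0,0,30,0,-0.3],[0,0,18,0,-0.3],[0,0,0,0,-0.7],[0,0,0,0,-1],[0,0,0,0,-1],[0,0,0,0,-1]]' 8; python3 -c "
from h import *
print(manip.state()['torque'])"
```

```text
time: 23.18
tcp_pos: [0.4996, 0.1843, 0.241]
tcp_rot: [179.9, 0.0, 132.3]
contact_force: [-3.2, -2.4, 6.4]
opening: 0.0146
grasp_force: 8.0
[-0.63237551  0.66653658  0.00079912]
```

```bash
python3 -m crank '[[0,0,0,0.08,-1],[0,0,0,0.15,-1],[0,0,0,0.15,-1],[0,0,0,0.15,-1],[0,0,0,0.15,-1],[0,0,0,0.15,-1],[0,0,0,0.15,-1]]' 15; python3 -m crank '[[0,0,0,0.15,-1],[0,0,0,0.15,-1],[0,0,0,0.15,-1],[0,0,0,0.15,-1],[0,0,0,0.15,-1],[0,0,0,0.15,-1],[0,0,0,0.15,-1],[0,0,0,0.14,-1],[0,0,0,0,-1],[0,0,0,0,-1]]'
```

```text
time: 24.05
tcp_pos: [0.4992, 0.1842, 0.241]
tcp_rot: [-180.0, 0.0, 75.9]
contact_force: [-5.9, -2.4, 9.2]
opening: 0.0147
grasp_force: 15.0
time: 25.3
tcp_pos: [0.4988, 0.1847, 0.241]
tcp_rot: [-179.9, 0.1, 8.0]
contact_force: [-6.7, -1.8, 10.3]
opening: 0.015
grasp_force: 15.0
```

```bash
python3 -m crank '[[0,0,0,0,-0.5],[0,0,0,0,-0.3],[0,0,0,0,-0.3],[0,0,-40,0,-0.3],[0,0,-45,0,-0.3],[0,0,-40,0,-0.3],[-40,0,0,0,0],[0,0,0,0,0],[0,0,0,0,0]]' 8; python3 - <<'E'
from ang import *
c=manip.calibration("wrist"); im=save("wrist","w9"); g=cv2.cvtColor(im,cv2.COLOR_RGB2GRAY)
o=np.array([.4987,.185])
for l in("dial_grip","dial_nose","tab_tip","cup_center"): print(l,[(round(r["score"],2),w("wrist",r["centre"],c).round(4).tolist()) for r in manip.landmark_of("wrist",l)[:2]])
ctr=np.array(proj("wrist",[[.4987,.185,.06]])[0]); print(ctr)
x0,y0=(ctr-70).astype(int).clip(0)
for th in(120,150):
    n,l,st,ce=cv2.connectedComponentsWithStats((g[y0:y0+140,x0:x0+140]>th).astype(np.uint8))
    for i in range(1,n):
        if 12<st[i,4]<2500:
            q=ce[i]+[x0,y0]; r=cv2.minAreaRect((np.argwhere(l==i)[:,::-1]+[x0,y0]).astype(np.float32))
            W=ray("wrist",*q,.04,c)[:2]; print(th,st[i,4],q.round(1),ang(W-o).round(1),np.linalg.norm(W-o).round(4),np.round(r[1],1),round(r[2],1))
for r in manip.silhouettes("wrist","tab_tip")[:2]:
    m=r["mask"]; q=np.argwhere(m).mean(0)[::-1]; t=ray("wrist",*q,.044,c)[:2]; print("tab",r["score"],m.sum(),q,t,ang(t-o),np.linalg.norm(t-o))
E
```

```text
time: 26.42
tcp_pos: [0.4598, 0.1791, 0.3648]
tcp_rot: [-180.0, -0.0, 8.0]
contact_force: [0.2, -0.3, 0.0]
opening: 0.0428
grasp_force: 0.0
dial_grip [(0.81, [0.4975, 0.1833, 0.073])]
dial_nose [(0.64, [0.5294, 0.1919, 0.0757])]
tab_tip [(0.77, [0.5624, 0.197, 0.0458])]
cup_center [(0.82, [0.511, 0.328, 0.0837]), (0.47, [0.5129, 0.2632, 0.0005])]
[281. 165.]
120 298 [281.5 105.3] 8.0 0.0555 [23. 15.] 90.0
120 389 [333.2  99.5] -31.3 0.0789 [15. 49.] 90.0
120 33 [271.1 123.1] 22.9 0.0401 [9.5 3.4] 76.0
120 36 [291.8 123.3] -6.7 0.0398 [3.5 9.8] 18.4
120 28 [252.6 133.3] 52.8 0.0409 [9.2 3.5] 45.0
120 986 [282.3 168.8] -165.7 0.0067 [72.6 18.7] 86.7
120 35 [309.4 133.6] -36.1 0.0398 [2.8 9.9] 45.0
120 36 [319.3 151.9] -66.4 0.0396 [3.6 9.7] 76.0
120 13 [244.2 151.9] 82.3 0.0393 [6.3 1.6] 18.4
120 34 [318.6 171.9] -96.4 0.0394 [9.5 3.4] 14.0
120 29 [255.1 188.8] 142.9 0.0392 [2.8 8.5] 45.0
120 36 [308.1 188.7] -126.8 0.0392 [9.2 3.5] 45.0
150 264 [281.4 105.2] 8.1 0.0556 [23. 13.] 90.0
150 367 [333.4  99.3] -31.3 0.0792 [14. 48.] 90.0
150 28 [271.1 123.1] 23.0 0.0401 [8.5 2.9] 76.0
150 30 [291.8 123.5] -6.8 0.0397 [2.9 9.5] 14.0
150 28 [309.5 134. ] -36.6 0.0396 [2.1 9.2] 45.0
150 16 [252.2 132.8] 52.8 0.0415 [5.7 2.1] 45.0
150 892 [282.2 169.9] -167.3 0.0078 [66.4 18.6] 86.7
150 29 [319.2 151.9] -66.4 0.0395 [3.2 8.5] 76.0
150 27 [318.7 171.9] -96.5 0.0395 [8.5 2.9] 14.0
150 24 [254.8 188.8] 142.6 0.0395 [2.1 8.5] 45.0
150 24 [308.2 188.8] -126.8 0.0393 [8.5 2.1] 45.0
tab 0.69 286 [281.04195804 105.36013986] [0.55340406 0.19315756] 8.481542752055443 0.055308952775417676
```

```bash
python3 - <<'E'
from ang import *
c=manip.calibration("wrist"); g=cv2.cvtColor(cv2.imread("pics/w9.png"),cv2.COLOR_BGR2GRAY)
for v in range(118,212,5): print(v,g[v,262:302:2].tolist())
d=lambda a:np.array([np.cos(np.radians(a)),np.sin(np.radians(a))])
for a in(8,12):
    e=d(a); n=d(a+90); o=np.array([.4987,.185])
    P=[np.r_[o+e*L+n*k,z] for L,k in((.029,.0),(.028,.0045),(.028,-.0045),(.0,.0075),(0,-.0075),(-.028,.0075),(-.028,-.0075)) for z in(.081,.0475)]
    print(a,proj("wrist",P))
E
```

```text
118 [42, 41, 42, 51, 113, 62, 44, 42, 50, 210, 239, 99, 45, 45, 47, 97, 81, 48, 47, 46]
123 [34, 38, 42, 46, 211, 213, 55, 42, 43, 44, 44, 43, 43, 45, 122, 245, 112, 46, 46, 45]
128 [27, 27, 27, 28, 41, 126, 64, 33, 39, 44, 49, 46, 44, 47, 155, 133, 46, 45, 45, 45]
133 [26, 30, 40, 51, 58, 58, 59, 58, 64, 111, 161, 111, 105, 104, 103, 101, 93, 75, 53, 46]
138 [57, 58, 59, 58, 59, 59, 59, 78, 169, 149, 80, 226, 196, 110, 106, 107, 107, 107, 107, 108]
143 [57, 56, 56, 57, 57, 56, 67, 103, 177, 152, 89, 240, 197, 113, 102, 103, 103, 103, 104, 104]
148 [58, 58, 58, 58, 58, 63, 148, 219, 232, 170, 100, 232, 233, 234, 163, 107, 108, 108, 108, 107]
153 [56, 55, 56, 55, 55, 62, 152, 222, 235, 174, 101, 236, 242, 238, 163, 103, 103, 104, 104, 104]
158 [56, 56, 55, 57, 57, 63, 152, 223, 236, 175, 102, 236, 243, 239, 160, 104, 105, 104, 105, 106]
163 [56, 56, 56, 56, 57, 61, 152, 224, 236, 237, 238, 243, 244, 239, 158, 105, 105, 105, 105, 105]
168 [55, 55, 55, 55, 56, 60, 151, 225, 237, 239, 241, 245, 246, 240, 156, 102, 102, 102, 102, 103]
173 [57, 56, 57, 58, 58, 61, 150, 226, 238, 240, 242, 
[... 449 characters left out ...]
, 42, 43, 42, 43, 44, 53, 59, 60, 61, 61, 61, 53, 187, 219, 57, 45, 45, 45]
203 [44, 43, 42, 44, 42, 43, 43, 43, 45, 45, 45, 44, 45, 43, 51, 90, 50, 46, 46, 45]
208 [43, 44, 44, 45, 44, 45, 46, 45, 46, 47, 45, 45, 45, 46, 45, 44, 45, 45, 46, 47]
8 [[281.0, 135.0], [281.0, 133.0], [276.0, 137.0], [276.0, 135.0], [286.0, 137.0], [286.0, 134.0], [272.0, 169.0], [273.0, 163.0], [289.0, 169.0], [288.0, 163.0], [273.0, 199.0], [274.0, 191.0], [289.0, 199.0], [288.0, 191.0]]
12 [[278.0, 135.0], [279.0, 134.0], [273.0, 137.0], [274.0, 135.0], [284.0, 136.0], [283.0, 134.0], [272.0, 169.0], [273.0, 164.0], [289.0, 168.0], [288.0, 163.0], [275.0, 200.0], [276.0, 191.0], [291.0, 199.0], [290.0, 190.0]]
```

The bar's edges run straight along the tool axis, at 8.0° and columns 274 and 290. The tab, also near 8.0°, sits at column 281. One last check of the cup and bystanders.

```bash
python3 - <<'E'
from h import *
for cam in("top","scene"):
    manip.capture(cam); c=manip.calibration(cam)
    for l in("cup_center","plate","spice_jar","pepper_mill","garlic","salt_bottle"): print(cam,l,[(round(r["score"],2),w(cam,r["centre"],c).round(3).tolist()) for r in manip.landmark_of(cam,l)[:3]])
E
```

```text
top cup_center [(0.91, [0.452, -0.428, 0.039]), (0.78, [0.492, -0.324, 0.041])]
top plate [(0.79, [0.518, 0.327, 0.049]), (0.37, [0.497, -0.067, -0.002])]
top spice_jar [(0.58, [0.644, 0.277, 0.004]), (0.48, [0.386, -0.035, 0.018])]
top pepper_mill [(0.55, [0.611, -0.099, 0.022])]
top garlic []
top salt_bottle [(0.66, [0.645, 0.277, -0.001])]
scene cup_center [(0.91, [0.489, -0.32, 0.044]), (0.67, [0.445, -0.429, 0.038]), (0.52, [0.513, 0.328, 0.089])]
scene plate [(0.93, [0.517, 0.326, 0.046]), (0.29, [0.495, -0.073, 0.003])]
scene spice_jar [(0.85, [0.387, -0.04, 0.019])]
scene pepper_mill [(0.56, [0.611, -0.102, 0.016])]
scene garlic [(0.39, [0.406, 0.286, 0.004])]
scene salt_bottle [(0.86, [0.645, 0.27, 0.0])]
```

```bash
python3 -c "
from h import *
print(manip.finish_job())"
```

```text
the job is handed in; nothing more can be done
None
```

The job is handed in: the cup stands mouth-up within about 4 mm of the plate's centre, the dial nose points at the preset tab to within about 1°, and the tab and bystanders measured where they started.

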